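# Set out the vessels for a carbon determination

### The job

Set out the vessels for the next carbon determination on the glass plate, each in the holder made for it: the combustion boat lying in the long trough, the crucible in the ring stand, the weighing bottle in the wide round nest and the sample vial in the narrow round nest. The boat is still locked in its carrying cradle: lift its hinged hold-down bar up and out of the way, then slide the boat out from beneath it, clear of the keeper lip at its other end. Keep every piece upright and leave all four seated fully home, let go of.

Things in the scene. Friction and masses are not known exactly. Their poses are not given: they have to be found in the camera images.
- boat: Combustion boat, pale unglazed ceramic, a small trough 82 long (x) x 21 wide (y) x 12 mm high, 20 g; grip it across its width at mid-length. Origin: centre of its underside, z up. At the start it lies in the carrying cradle, centred along the cradle's x, its origin 8 mm above the cradle's. It goes lengthwise, either way round, into the trough.
- crucible: Crucible, white porcelain cup, open at the top, 32 mm high; outside diameter 27 mm at 4 mm above its underside, 38 mm at 18 mm, 43 mm at the rim; 30 g. Origin: centre of its underside, z up. Grip it across the outside just under the rim (its top 13 mm stand free above the ring stand). Starts on the table, z = 0.
- weighing_bottle: Weighing bottle, a squat straight-sided glass bottle with a ground lid that does not come off: 37 mm diameter, 39 mm to the top of the lid's rim, a knob of 12 mm diameter on top to 48 mm; 35 g. Origin: centre of its underside, z up. Grip it across the body. Stands on the table, z = 0.
- vial: Sample vial, slim, with a dark screw cap: body 21 mm diameter up to 39 mm, cap 19 mm diameter up to 50 mm; 25 g. Origin: centre of its underside, z up. Grip it across the upper body. Stands on the table, z = 0.
- boat_trough: Holder of the boat: fixed fired-clay block 112 long (x) x 48 wide (y) mm with a hollow 96 x 31 mm, its floor 8 mm above the underside, walls 6 mm above that floor; both long walls are cut away over the middle 44 mm for the fingers. Origin: centre of the underside, on the glass plate (z = 0.004). A seated boat's origin is 8 mm above this one.
- ring_stand: Holder of the crucible: fixed steel ring on three short legs over a dark round foot of 68 mm diameter. Ring 16 to 26 mm above the underside, 51 mm outside; its conical bore, 31 mm below and 36 mm at 22 mm height, opens as a funnel to 44 mm on top. Origin: centre of the underside, on the glass plate (z = 0.004). The crucible hangs in it by its cone, its origin about 7 mm above this one.
- bottle_nest: Holder of the weighing bottle: fixed aluminium socket on a foot of 80 mm diameter, 16 mm high, with a round recess of 47 mm diameter whose mouth opens to 54 mm; the recess floor is 6 mm above the underside. Origin: centre of the underside, on the glass plate (z = 0.004).
- vial_nest: Holder of the vial: fixed aluminium socket on a foot of 64 mm diameter, 26 mm high, with a round recess of 31 mm diameter whose mouth opens to 38 mm; the recess floor is 6 mm above the underside. Origin: centre of the underside, on the glass plate (z = 0.004).
- cradle: Carrying cradle, fixed: aluminium plate 124 (x) x 86 (y) x 8 mm, the boat on its middle along x. Origin: centre of its underside; +x roughly away from the robot. A fixed lip (x = 28 to 49, z = 21.5 to 25.5 mm, cheeks at y = +-12.5) overhangs the boat's +x end: slide the boat 15 to 25 mm to -x, then lift. The shut bar and its tongue hold the -x end. Nothing stands beside the boat's middle.
- bar (a joint): Dark steel hold-down bar: 0 shut, 2.3 rad laid right back to the cradle's +y side (1.2 counts as lifted). In the cradle's frame its hinge axis runs along x at y = 30, z = 22 mm; its black 16 mm ball knob, centre x = -36, y = -34, z = 36 mm when shut, swings up and over to +y, radius 65.5 mm. Stays where left; about 1 N at the knob. Pinch the ball along x so it can turn in the fingers.

How it is judged:
On the way, in this order (a step that is already met when the one before it is completed fails the run):
1. the hold-down bar is lifted (1.2 rad or more) (value of joint bar above 1.2 rad), for 0.2 s.
2. the boat has left the cradle (horizontal distance between boat and cradle above 0.1 m), for 0.1 s.
At the end, for the whole second after the job is handed in: Boat flat on the trough's floor (12 mm along, 8 mm across, either way round); crucible upright, centred (6 mm, 10 degrees) and fully down in the ring stand; weighing bottle and vial upright on the floors of their nests (8 mm); all released and at rest (x of boat in the frame of boat_trough between -0.012 and 0.012 m and y of boat in the frame of boat_trough between -0.008 and 0.008 m and z of boat in the frame of boat_trough below 0.0105 m and angle between the x axis of boat and the x axis of boat_trough, either way round below 0.25 rad and angle between each of boat, weighing_bottle, vial's own z axis and vertical below 0.1 rad and horizontal distance between crucible and ring_stand below 0.006 m and z of crucible in the frame of ring_stand below 0.011 m and angle between crucible's own z axis and vertical below 0.17 rad and horizontal distance between weighing_bottle and bottle_nest below 0.008 m and z of weighing_bottle in the frame of bottle_nest below 0.0085 m and horizontal distance between vial and vial_nest below 0.008 m and z of vial in the frame of vial_nest below 0.0085 m and linear speed of each of boat, crucible, weighing_bottle, vial below 0.02 m/s); the robot touches nothing.
It fails at once if a vessel is tipped over (more than 45 degrees) (angle between any of boat, crucible, weighing_bottle, vial's own z axis and vertical above 0.79 rad).
It also fails if it takes over 147 s, if anything falls off the work surface, if the arm or the gripper's body presses on something with over 40 N, if the wrist force passes 120 N, or if a joint passes its speed limit or range.

### The arm

A 6-joint arm with a two-finger parallel gripper is mounted at the origin on a cart in front of the work surface, level with it; the furniture and walls round the work are solid. World frame = base frame: x ahead of the robot, y to its left, z up, the work surface at z = 0. Lengths are in m, angles in rad, forces in N, time in s.
With the tool pointing down it reaches from about 0.35 to 0.775 m from the base axis. Payload 7.3 kg.
Tool frame: the origin (TCP) lies at the centre of the arm's flange, where the gripper is bolted on; the fingertips stand 178 mm ahead of it and the grasp point (between the pads) lies 159 mm ahead of it (tip_extent is the distance from the TCP to the fingertips, in m); z points along the fingers, y is the line along which they close (so a half turn about z gives the same grasp; the last joint's range is limited). The gripper opens to 92 mm and grips with 3 to 60 N. Pads are 19 mm wide; open, the fingers measure 130 mm over their backs; the gripper's body (75 mm by 190 mm) begins 47 mm behind the grasp point.
Start: joints at [-1.442, 0.342, 1.524, -0, 1.275, -0.146], TCP at [0.142, -0.505, 0.405] pointing down, gripper open.
Joint ranges: [-2.53, 2.53], [-0.77, 2.02], [0.04, 2.7], [-1, 4.14], [0.28, 2.66], [-3.11, 3.11]. Speed limits (rad/s): [2.57, 2.57, 3.14, 3.14, 3.14, 3.14].

### API

Orientations are given as [roll, pitch, yaw] about the fixed x, y, z axes, in that order (R = Rz(yaw) Ry(pitch) Rx(roll)).
In Python, from cell import * gives the robot as it stands.
- The arm moves only by the tool arm_command, never from a script. Its arguments are lists of equal length, an entry for each row: "xyz": the shift along the world's x, y, z in mm, a list of three; "spin": the turn about the world's z in degrees. In form: {"xyz": [[tx, ty, tz], ...], "spin": [spin, ...]}. A call has 1 to 20 rows; each row shifts and turns the commanded pose from where the row before left it; what a row does not reach is not made up. A row lasts 1/10 s, in which the tool goes at most 50 mm and 8.59 degrees, less where a joint would pass 70% of its speed; a pose out of reach is approached as far as the arm can. A call with a gripper value outside its range is refused whole. "jaw" is the opening, from -1 (shut) to 1 (fully open), set as the call begins (left out, the last holds). The fingers move at their own pace and stop on an object; "squeeze" is the grip in N (left out, the last holds). Time passes only in rows, so rows that do not move let the fingers close. It gives the time, the measured TCP pose, the force, the opening and the grip force at its end, in the units of the state.
- observe(): the state, without advancing time (a new reading comes with each control period).
- read_camera(name): name is "scene" or "side" or "wrist"; returns a dict with "img" (480x640x3 uint8, red, green, blue), "depth" (480x640 float32, m along the optical axis (not along the pixel's ray), 0 where there is no reading), "fx", "fy", "cx", "cy" (pixels), "world_from_camera" (4x4, takes a point from camera to world coordinates). Camera axes: x right, y up, looking along -z (the intrinsics and any distortion apply to the point x, -y, -z); pixel columns grow to the right and rows downward; lengths in m; the calibration is good to about 2 mm. The wrist camera is an equidistant fisheye: a pixel r from the principal point sees the ray r / f radians off the axis. A picture is of the moment at which its call begins.
- hand_in(): hands the job in; it is judged then, once.
The state is a dict: "time": time; "qpos": joint angles; "qvel": joint speeds; "joint_efforts": joint torques, N m; "tool_pos": TCP position; "tool_rot": TCP orientation; "contact_force": force on the tool from outside, world axes, zero at the start; "torque": the same for the moment, N m; "opening": finger opening in m; "grip_force": force on a finger pad.
Only numpy, scipy, OpenCV 4.12 (cv2) and the standard library are available. Lean on these libraries where they do the work, as an engineer would, in place of code of your own. Each camera call takes 0.05 s, during which the arm holds its last target. There are 200 camera calls.

## Working session

There is one attempt and no reset: what is moved stays moved. The work goes in short steps, Python scripts to look and compute and a tool call to move; the robot and the scene stay as the last step left them, time stands still between calls to the robot, and variables do not carry over. Pictures are saved under pics/ and viewed, at most 14 in all, crops included, and the job is handed in when it is done.

Besides the shell and the picture viewer there is one more tool, called after "Request:" by a JSON object that holds its "fn" and its "kwargs". arm_command: Moves the arm, as the interface text tells. Its arguments: {"type":"object","properties":{"xyz":{"type":"array","items":{"type":"array","items":{"type":"number"}}},"spin":{"type":"array","items":{"type":"number"}},"jaw":{"type":"number"},"squeeze":{"type":"number"}},"required":["xyz","spin"]}

```bash
mkdir -p pics; ls; cat > h.py <<'E'
from cell import *
import numpy as np, cv2
def snap(n,tag):
    c=read_camera(n); cv2.imwrite(f'pics/{tag}.png',c['img'][:,:,::-1]); np.savez(f'pics/{tag}.npz',**c); return c
def pts(c):
    # world point per pixel, from depth (pinhole cameras)
    h,w=c['depth'].shape; u,v=np.meshgrid(np.arange(w),np.arange(h)); d=c['depth']
    p=np.stack([(u-c['cx'])/c['fx']*d,-(v-c['cy'])/c['fy']*d,-d],-1); T=c['world_from_camera']
    return p@T[:3,:3].T+T[:3,3]
E
python3 - <<'E'
from h import *
for n in('scene','side','wrist'):
    c=snap(n,n+'0'); print(n,c['fx'],c['fy'],c['cx'],c['cy'],(c['depth']>0).mean(),[k for k in c]); print(np.round(c['world_from_camera'],3))
print(observe())
E
```

```text
pics
scene 598.3486188770984 598.3486188770984 322.1036326185346 235.15426280979196 0.9958626302083333 ['img', 'depth', 'fx', 'fy', 'cx', 'cy', 'world_from_camera']
[[ 0.663  0.547 -0.511 -0.287]
 [-0.748  0.482 -0.456 -0.822]
 [-0.003  0.685  0.729  1.259]
 [ 0.     0.     0.     1.   ]]
side 482.2241915573194 482.2241915573194 325.4513115412149 239.65158716047827 0.99587890625 ['img', 'depth', 'fx', 'fy', 'cx', 'cy', 'world_from_camera']
[[ 0.946  0.165 -0.278  0.243]
 [-0.324  0.485 -0.812 -0.924]
 [ 0.001  0.859  0.512  0.588]
 [ 0.     0.     0.     1.   ]]
wrist 371.64829954431775 371.64829954431775 315.4869670576973 240.55729256577402 0.9958528645833333 ['img', 'depth', 'fx', 'fy', 'cx', 'cy', 'world_from_camera']
[[ 0.271  0.917  0.292  0.222]
 [-0.963  0.258  0.082 -0.482]
 [-0.    -0.304  0.953  0.384]
 [ 0.     0.     0.     1.   ]]
{'time': 0.15, 'qpos': array([-1.44202025e+00,  3.42564360e-01,  1.52473639e+00, -1.62655604e-05,
        1.27542997e+00, -1.45991933e-01]), 'qvel': array([-0.00010439,  0.00095103, -0.00240599, -0.00076509, -0.0009358 ,
        0.00054565]), 'joint_efforts': array([ 1.02205107e-03, -4.31469369e+01, -2.44354373e+01,  7.17484276e-02,
        5.36875497e-02, -7.72441354e-05]), 'tool_pos': array([ 0.14245709, -0.50521314,  0.404225  ]), 'tool_rot': array([-3.14046443e+00, -1.50168418e-04,  2.74772673e-01]), 'contact_force': array([-0.46842115,  0.00427257, -0.15256239]), 'torque': array([ 0.01569881,  0.03428823, -0.01366052]), 'grip_force': 0.0, 'opening': 0.09150762665514926}
```

View pics/scene0.png

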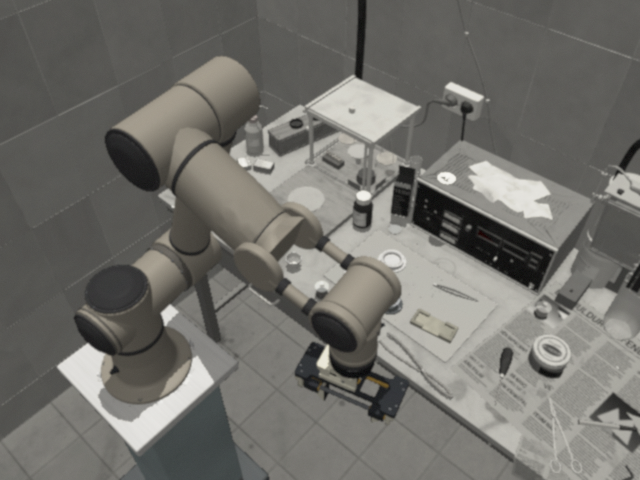

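View pics/side0.png

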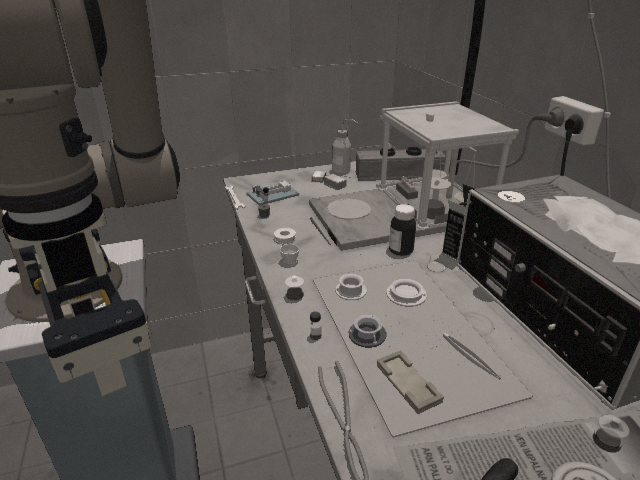

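The side view shows the cradle at (273,190) and the crucible candidates at (285,235) and (289,255). The bottle is at (294,288) and the vial at (315,325). For the holders, the vial nest is at (351,287), the bottle nest at (406,292), the ring stand at (368,330) and the trough at (409,382). The scene view is largely hidden by the arm.

```bash
python3 - <<'E'
from h import *
c=dict(np.load('pics/side0.npz')); P=pts(c)
for n,(u,v) in dict(cradle=(273,190),crA=(285,235),crB=(289,255),bot=(294,280),vial=(315,316),knobbot=(264,210),vn=(351,280),bn=(406,292),rs=(368,330),tr=(409,382),table=(300,350)).items(): print(n,np.round(P[v,u],3))
im=c['img']
a=cv2.resize(im[165:345,220:450],(800,626))[:600]; cv2.imwrite('pics/a.png',a[:,:,::-1])
E
```

```text
cradle [0.503 0.287 0.015]
crA [0.471 0.034 0.016]
crB [ 0.452 -0.074  0.029]
bot [ 0.434 -0.179  0.039]
vial [ 0.436 -0.307  0.049]
knobbot [0.45  0.162 0.023]
vn [ 0.55  -0.189  0.019]
bn [ 0.643 -0.249  0.009]
rs [ 0.528 -0.328  0.009]
tr [ 0.54  -0.463  0.011]
table [ 0.402 -0.327 -0.001]
```

View pics/a.png

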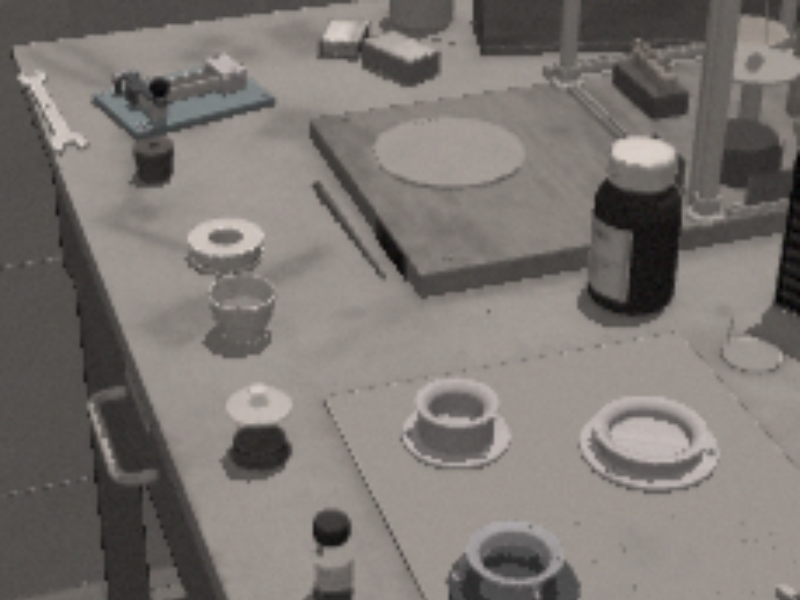

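Request:
{"fn": "arm_command", "kwargs": {"xyz": [[32, 24, 0], [32, 24, 0], [32, 24, 0], [32, 24, 0], [32, 24, 0], [32, 24, 0], [32, 24, 0], [32, 24, 0], [32, 24, 0], [32, 24, 0], [0, 0, 0], [0, 0, 0]], "spin": [0, 0, 0, 0, 0, 0, 0, 0, 0, 0, 0, 0], "jaw": 1}}

```text
time: 1.35
tool_pos: [0.4628, -0.2648, 0.4043]
tool_rot: [-3.141, 0.001, 0.277]
contact_force: [0.4, -0.6, -0.3]
opening: 0.0922
grip_force: 0.0
```

```bash
cat >> h.py <<'E'
def wpts(c):
    h,w=c['depth'].shape; u,v=np.meshgrid(np.arange(w),np.arange(h)); d=c['depth']
    x=u-c['cx']; y=v-c['cy']; r=np.hypot(x,y)+1e-9; t=np.tan(r/c['fx'])
    p=np.stack([x/r*t*d,-y/r*t*d,-d],-1); T=c['world_from_camera']
    return p@T[:3,:3].T+T[:3,3]
def load(t): return dict(np.load(f'pics/{t}.npz'))
E
python3 - <<'E'
from h import *
c=snap('wrist','w1'); P=wpts(c); print(np.round(c['world_from_camera'],3)); snap('scene','scene1')
print(observe()['tool_pos'],observe()['tool_rot'])
print(np.round(P[::60,::80],3)[:, :, :].reshape(8,-1))
E
```

```text
[[ 0.273  0.916  0.293  0.542]
 [-0.962  0.26   0.084 -0.242]
 [ 0.    -0.305  0.952  0.384]
 [ 0.     0.     0.     1.   ]]
[ 0.46184288 -0.2658174   0.40453269] [-3.14140456e+00  8.00287143e-04  2.74222878e-01]
[[ 0.638  0.234 -0.001  0.625  0.042  0.039  0.635 -0.051  0.024  0.654
  -0.129  0.001  0.671 -0.21   0.006  0.698 -0.288  0.004  0.738 -0.373
  -0.     0.795 -0.475  0.   ]
 [ 0.552  0.197  0.001  0.561  0.045  0.005  0.573 -0.06  -0.     0.588
  -0.149  0.005  0.608 -0.228  0.003  0.634 -0.305  0.003  0.667 -0.388
   0.005  0.717 -0.491  0.001]
 [ 0.471  0.177 -0.001  0.491  0.03   0.     0.509 -0.077  0.     0.528
  -0.165  0.003  0.548 -0.245  0.004  0.573 -0.323  0.005  0.603 -0.407
   0.006  0.645 -0.509  0.005]
 [ 0.389  0.166 -0.001  0.42   0.017 -0.     0.444 -0.091 -0.     0.466
  -0.18  -0.001  0.489 -0.262  0.005  0.513 -0.341  0.009  0.541 -0.426
   0.013  0.579 -0.537  0.004]
 [ 0.004  0.662 -0.469 -0.071  0.535 -0.802  0.071  0.151 -0.703  0.402
  -0.195  0.     0.425 -0.28  -0.001  0.45  -0.365  0.     0.477 -0.456
   0.006  0.509 -0.574  0.002]
 [-0.21   0.661 -0.443  0.477 -0.185  0.298  0.111 -0.013 -0.292 -0.058
  -0.153 -0.699 -0.032 -0.422 -0.8    0.042 -0.703 -0.803  0.405 -0.493
   0.001  0.518 -0.326  0.299]
 [ 0.477 -0.182  0.333  0.471 -0.196  0.315  0.542 -0.242  0.384  0.484
  -0.239  0.311  0.49  -0.257  0.31   0.495 -0.277  0.31   0.499 -0.299
   0.31   0.506 -0.322  0.315]
 [ 0.45  -0.175  0.334  0.471 -0.206  0.334  0.477 -0.225  0.33   0.482
  -0.242  0.328  0.487 -0.258  0.328  0.492 -0.274  0.329  0.496 -0.291
   0.331  0.5   -0.312  0.335]]
```

View pics/w1.png

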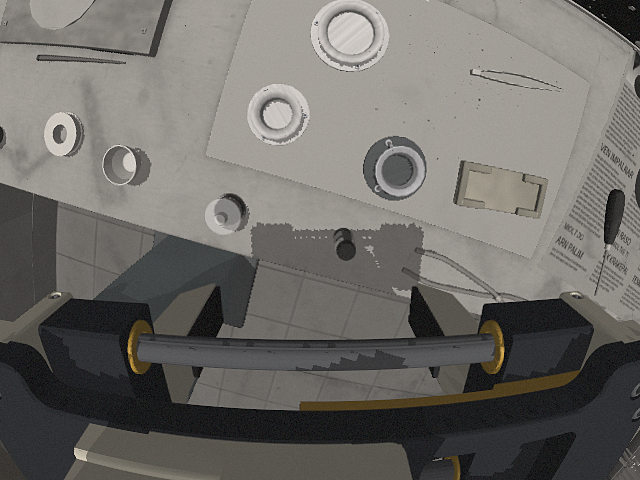

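The wrist view has all the holders: bottle nest (350,33), vial nest (278,113), ring stand (400,170), trough (502,190). It also has the crucible (123,165), bottle (227,214) and vial (345,243). I'll measure them from the depth by height bands.

```bash
cat >> h.py <<'E'
def band(P,u0,v0,R,z0,z1):
    v,u=np.mgrid[:480,:640]; m=(np.hypot(u-u0,v-v0)<R)&(P[...,2]>z0)&(P[...,2]<z1)
    return P[m]
def circ(Q):
    q=(Q[:,:2]*1000).astype(np.float32); (x,y),r=cv2.minEnclosingCircle(q)
    b=(q.max(0)+q.min(0))/2
    return len(q),np.round([x,y,2*r],1),'bbox',b,np.round(np.median(Q[:,2])*1000,1)
E
python3 - <<'E'
from h import *
P=wpts(load('w1'))
for n,a in dict(crucible=(123,165,30,.028,.036),bottle=(227,214,30,.034,.0425),knob=(227,214,30,.0445,.053),vial=(345,243,22,.045,.055),vn=(278,113,40,.027,.034),bn=(350,33,48,.0175,.024),bnfoot=(350,33,60,.0065,.024),rs=(400,170,45,.027,.034),rsfoot=(400,170,50,.0065,.034),vnfoot=(278,113,45,.0065,.034)).items(): print(n,*circ(band(P,*a)))
Q=band(P,502,190,60,.0145,.022); print('trough',len(Q),cv2.minAreaRect((Q[:,:2]*1000).astype(np.float32)))
S=pts(load('side0'))
for n,a in dict(crucible=(289,252,20,.028,.036),bottle=(294,284,20,.034,.0425),vial=(315,317,12,.045,.055),vn=(351,282,24,.027,.034),bn=(406,292,28,.0175,.024),rs=(368,325,24,.027,.034)).items(): print('side',n,*circ(band(S,*a)))
Q=band(S,409,382,45,.0145,.022); print('trough',len(Q),cv2.minAreaRect((Q[:,:2]*1000).astype(np.float32)))
E
```

```text
crucible 280 [457.3 -52.6  44.1] bbox [457.12753  -52.481308] 31.3
bottle 928 [ 433.4 -176.8   37.9] bbox [ 433.06787 -176.6346 ] 36.4
knob 95 [ 433.4 -176.6   10.9] bbox [ 433.5159  -176.51149] 47.6
vial 300 [ 436.6 -301.8   19.5] bbox [ 436.47733 -301.91937] 50.3
vn 1105 [ 543.2 -202.4   49.4] bbox [ 543.11523 -202.1763 ] 29.6
bn 1365 [ 643.6 -248.3   66.2] bbox [ 643.8262  -248.33481] 19.8
bnfoot 4518 [ 641.6 -254.3  117.8] bbox [ 638.1335  -250.44551] 10.6
rs 930 [ 523.6 -332.2   50.7] bbox [ 523.83014 -332.40033] 29.7
rsfoot 3248 [ 528.9 -347.    99.2] bbox [ 532.07324 -341.03473] 10.0
vnfoot 3052 [ 546.2 -198.8   89.4] bbox [ 546.23444 -200.03613] 10.9
trough 1228 ((539.994140625, -456.9124450683594), (48.55419921875, 113.0783920288086), 9.218181610107422)
side crucible 67 [457.8 -52.8  43.6] bbox [457.4749   -52.421036] 30.4
side bottle 153 [ 433.8 -178.1   39.5] bbox [ 433.68503 -178.39613] 36.0
side vial 76 [ 437.  -303.3   20.4] bbox [ 436.72556 -303.30237] 49.2
side vn 158 [ 541.9 -203.    53. ] bbox [ 543.3937  -203.43542] 29.0
side bn 215 [ 644.6 -249.7   68. ] bbox [ 644.85706 -249.38507] 19.0
side rs 190 [ 525.2 -333.    51.9] bbox [ 523.85516 -333.28503] 28.9
trough 597 ((540.4468383789062, -458.1968688964844), (48.92744445800781, 113.85867309570312), 8.796401023864746)
```

Request:
{"fn": "arm_command", "kwargs": {"xyz": [[-5, 40, 0], [-5, 40, 0], [-5, 40, 0], [-5, 40, 0], [-5, 40, 0], [-5, 40, 0], [-5, 40, 0], [-5, 40, 0], [0, 40, 0], [0, 40, 0], [0, 40, 0], [0, 40, 0], [0, 0, 0], [0, 0, 0]], "spin": [8, 8, 8, 8, 8, 8, 8, 8, 0, 0, 0, 0, 0, 0]}}

```text
time: 2.85
tool_pos: [0.4224, 0.2142, 0.4046]
tool_rot: [-3.141, 0.001, 1.392]
contact_force: [-0.7, -0.9, -0.7]
opening: 0.0923
grip_force: 0.0
```

```bash
python3 - <<'E'
from h import *
c=snap('wrist','w2'); print(observe()['tool_pos'],observe()['tool_rot'])
E
```

```text
[0.42255885 0.21359611 0.40465548] [-3.14151940e+00  7.47330327e-04  1.39090732e+00]
```

View pics/w2.png

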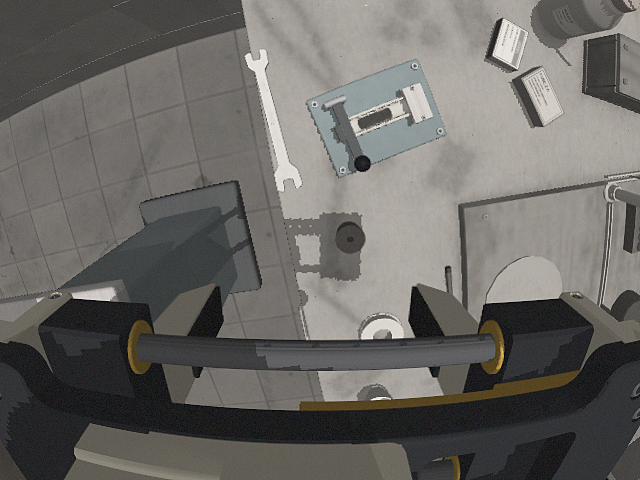

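The cradle is at (375,118), with the black knob at (362,163), the bar running across the boat's near end and the lip at (415,103).

```bash
python3 - <<'E'
from h import *
c=load('w2');P=wpts(c);im=c['img'].astype(int)
v,u=np.mgrid[:480,:640]; m=(abs(u-375)<90)&(abs(v-118)<75)&(im[...,2]-im[...,0]>12)&(abs(P[...,2]-.008)<.004)
Q=(P[m][:,:2]*1000).astype(np.float32); r=cv2.minAreaRect(Q); print(len(Q),r,cv2.boxPoints(r))
K=band(P,362,163,11,.036,.06); print('knob',*circ(K),K[:,2].max())
L=band(P,415,103,30,.022,.030); print('lip',len(L),cv2.minAreaRect((L[:,:2]*1000).astype(np.float32)))
m=(abs(u-375)<40)&(abs(v-118)<40)&(P[...,2]>.015)&(P[...,2]<.0215)&(im.min(-1)>150)
B=(P[m][:,:2]*1000).astype(np.float32); print('boat',len(B),cv2.minAreaRect(B))
E
```

```text
1291 ((500.97802734375, 294.87091064453125), (122.23003387451172, 84.40691375732422), 12.905777931213379) [[431.98077 322.3583 ]
 [450.83295 240.08362]
 [569.9753  267.3835 ]
 [551.1231  349.6582 ]]
knob 222 [473.1 254.3  16.2] bbox [473.23428 253.93323] 42.0 0.045537729124806525
lip 757 ((538.2015991210938, 303.4753723144531), (21.585474014282227, 37.33567428588867), 13.121627807617188)
boat 294 ((499.3570861816406, 295.38592529296875), (57.32344055175781, 21.169361114501953), 13.009869575500488)
```

Request:
{"fn": "arm_command", "kwargs": {"xyz": [[17, 14, 0], [17, 14, 0], [17, 12, 0], [0, 0, -30], [0, 0, -30], [0, 0, -30], [0, 0, -30], [0, 0, -20], [0, 0, 0], [0, 0, 0]], "spin": [8, 8, 7.3, 0, 0, 0, 0, 0, 0, 0], "jaw": 0.1}}

```text
time: 3.9
tool_pos: [0.4741, 0.2534, 0.2653]
tool_rot: [3.141, 0.0, 1.796]
contact_force: [0.1, -0.8, 0.7]
opening: 0.0506
grip_force: 0.0
```

```bash
python3 - <<'E'
from h import *
c=snap('wrist','w3');P=wpts(c);o=observe();print(o['tool_pos'],o['tool_rot'],o['qpos'],o['opening'])
im=c['img'].astype(int)
v,u=np.mgrid[:480,:640]; m=(im[...,2]-im[...,0]>12)&(abs(P[...,2]-.008)<.004)&(v<330)
Q=(P[m][:,:2]*1000).astype(np.float32); r=cv2.minAreaRect(Q); print(len(Q),r)
m=(abs(P[...,0]-.4735)<.014)&(abs(P[...,1]-.254)<.014)&(P[...,2]>.036)&(P[...,2]<.05);K=P[m]; print('knob',*circ(K),K[:,2].max(),u[m].mean(),v[m].mean())
E
```

```text
[0.474262   0.25379067 0.26598987] [ 3.13968971e+00 -9.24161229e-05  1.79680590e+00] [ 3.48874075e-01  5.14977617e-01  1.67217441e+00 -1.73639495e-04
  9.52540709e-01  1.22965102e-01] 0.050657254854838824
2550 ((500.8254699707031, 295.372314453125), (122.50163269042969, 84.35205078125), 13.354787826538086)
knob 532 [473.7 254.4  15.8] bbox [473.57935 254.55775] 42.0 0.0451836524659501 315.2406015037594 265.8421052631579
```

Request:
{"fn": "arm_command", "kwargs": {"xyz": [[-0.5, 0.5, -20], [0, 0, -20], [0, 0, -15], [0, 0, -12], [0, 0, 0]], "spin": [0, 0, 0, 0, 0]}}

```text
time: 4.45
tool_pos: [0.473, 0.2549, 0.1975]
tool_rot: [-3.141, 0.0, 1.798]
contact_force: [0.5, 0.4, 0.2]
opening: 0.0504
grip_force: 0.0
```

Request:
{"fn": "arm_command", "kwargs": {"xyz": [[0, 0, 0], [0, 0, 0], [0, 0, 0], [0, 0, 0], [0, 0, 0], [0, 0, 0]], "spin": [0, 0, 0, 0, 0, 0], "jaw": -1, "squeeze": 12}}

```text
time: 5.05
tool_pos: [0.4733, 0.2553, 0.198]
tool_rot: [3.14, -0.0, 1.799]
contact_force: [0.1, 0.9, 1.2]
opening: 0.0145
grip_force: 12.0
```

```bash
python3 - <<'E'
import numpy as np
t=np.linspace(0,2.28,17); a=np.arctan2(14,-64)-t; y=30+65.5*np.cos(a); z=22+65.5*np.sin(a); s=np.radians(13.1)
p=np.c_[-y*np.sin(s),y*np.cos(s),z]; print(np.round(np.diff(p,axis=0),1).tolist())
E
```

```text
[[-0.6, 2.6, 8.9], [-0.9, 3.8, 8.5], [-1.1, 4.9, 7.8], [-1.4, 5.9, 7.0], [-1.6, 6.9, 6.1], [-1.8, 7.6, 5.0], [-1.9, 8.3, 3.9], [-2.0, 8.7, 2.6], [-2.1, 9.0, 1.3], [-2.1, 9.1, 0.0], [-2.1, 9.0, -1.3], [-2.0, 8.7, -2.6], [-1.9, 8.3, -3.9], [-1.8, 7.7, -5.0], [-1.6, 6.9, -6.1], [-1.4, 6.0, -7.0]]
```

Request:
{"fn": "arm_command", "kwargs": {"xyz": [[-0.6, 2.6, 8.9], [-0.9, 3.8, 8.5], [-1.1, 4.9, 7.8], [-1.4, 5.9, 7.0], [-1.6, 6.9, 6.1], [-1.8, 7.6, 5.0], [-1.9, 8.3, 3.9], [-2.0, 8.7, 2.6], [-2.1, 9.0, 1.3], [-2.1, 9.1, 0.0], [-2.1, 9.0, -1.3], [-2.0, 8.7, -2.6], [-1.9, 8.3, -3.9], [-1.8, 7.7, -5.0], [-1.6, 6.9, -6.1], [-1.4, 6.0, -7.0], [0, 0, 0], [0, 0, 0]], "spin": [0, 0, 0, 0, 0, 0, 0, 0, 0, 0, 0, 0, 0, 0, 0, 0, 0, 0]}}

```text
time: 6.85
tool_pos: [0.4466, 0.3697, 0.2223]
tool_rot: [3.141, -0.001, 1.799]
contact_force: [4.8, 5.1, 3.1]
opening: 0.0148
grip_force: 12.0
```

```bash
python3 - <<'E'
from h import *
c=snap('wrist','w4'); o=observe(); print(o['grip_force'],o['opening'],o['contact_force'])
E
```

```text
12.000173181295395 0.01455409437704023 [3.71032805 5.25486658 2.95769995]
```

View pics/w4.png

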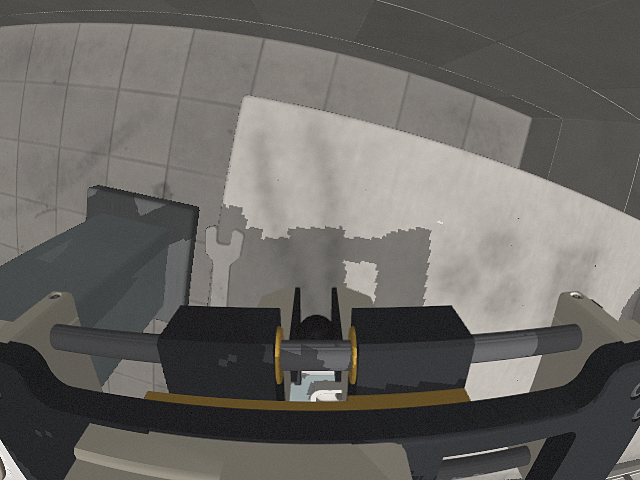

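The knob is between the fingers at (318,328) and the bar is laid back. I'll release it and rise clear.

Request:
{"fn": "arm_command", "kwargs": {"xyz": [[0, 0, 0], [0, 0, 0], [0, 0, 0], [0, 0, 0], [0, 0, 20], [0, 0, 40], [0, 0, 40], [0, 0, 40], [0, 0, 0], [5, -7, 0], [5, -7, 0], [5, -7, 0], [5, -7, 0], [5, -7, 0], [5, -7, 0], [5, -7, 0], [5, -7, 0], [5, -7, 0], [12, -11, 0]], "spin": [0, 0, 0, 0, 0, 0, 0, 0, 0, -8, -8, -8, -8, -8, -8, -8, -8, -8, -8], "jaw": 0.1}}

```text
time: 8.8
tool_pos: [0.5031, 0.2945, 0.362]
tool_rot: [-3.141, 0.002, 0.397]
contact_force: [-0.0, -0.4, 0.3]
opening: 0.0506
grip_force: 0.0
```

Request:
{"fn": "arm_command", "kwargs": {"xyz": [[0, 0, 0], [0, 0, 0], [0, 0, 0]], "spin": [-8, -2, 0]}}

```text
time: 9.1
tool_pos: [0.5035, 0.2943, 0.3619]
tool_rot: [3.141, 0.002, 0.227]
contact_force: [0.1, -0.5, 0.4]
opening: 0.0505
grip_force: 0.0
```

```bash
python3 - <<'E'
from h import *
c=snap('wrist','w5'); s=snap('side','s5');o=observe(); print(o['tool_pos'],o['tool_rot'],o['opening'])
a=cv2.resize(s['img'][150:240,220:320],(600,540),interpolation=cv2.INTER_CUBIC); b=c['img']
cv2.imwrite('pics/s5c.png',a[:,:,::-1])
E
```

```text
[0.50349607 0.29454059 0.36230861] [3.14131320e+00 1.32610327e-03 2.28862295e-01] 0.0504274012827476
```

View pics/w5.png

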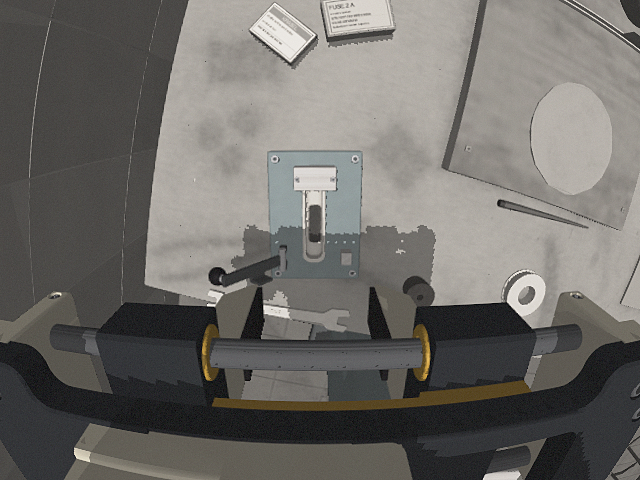

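The bar is laid back, with its knob at (217,275), and the boat lies free at (315,220). Before going in I'll measure the knob height and boat position.

```bash
python3 - <<'E'
from h import *
c=load('w5');P=wpts(c);v,u=np.mgrid[:480,:640]
K=band(P,217,275,11,.04,.08); print('knob',*circ(K),K[:,2].max())
H=band(P,282,262,14,.012,.07); 
s=np.radians(13.1);R=np.array([[np.cos(s),np.sin(s)],[-np.sin(s),np.cos(s)]])
def loc(Q): return np.c_[(Q[:,:2]*1000-[501,295.2])@R.T,Q[:,2]*1000]
a=loc(H);print('hinge x,y,z',a.min(0),a.max(0)); a=loc(K);print('knob loc',a.min(0),a.max(0))
im=c['img'].astype(int);m=(abs(u-315)<16)&(abs(v-225)<45)&(P[...,2]>.016)&(P[...,2]<.0215)
a=loc(P[m]);print('boat',np.percentile(a,[1,50,99],axis=0))
a=loc(band(P,347,258,12,.012,.05));print('latch',len(a),a.min(0),a.max(0))
E
```

```text
knob 299 [449.  364.2  19.9] bbox [448.31738 364.87842] 68.8 0.07503837427063403
hinge x,y,z [-46.50870016  26.29109488  14.22831768] [-24.96606389  40.39182372  36.23538274]
knob loc [-42.9343779   69.98323253  59.69294165] [-27.84017234  88.30020383  75.03837427]
boat [[-38.91286909  -9.73263074  16.56803386]
 [ -9.04926604   1.22286727  19.53068733]
 [ 27.49719306  10.68954742  21.23165953]]
latch 165 [-41.65777501 -34.73885369  12.03705035] [-29.58519992 -23.80996195  23.43772444]
```

Request:
{"fn": "arm_command", "kwargs": {"xyz": [[3.2, 2.6, -30], [0, 0, -30], [0, 0, -30], [0, 0, -30], [0, 0, -25], [0, 0, -15], [0, 0, -8], [0, 0, -5], [0, 0, 0], [0, 0, 0]], "spin": [0, 0, 0, 0, 0, 0, 0, 0, 0, 0]}}

```text
time: 10.2
tool_pos: [0.5071, 0.2974, 0.1907]
tool_rot: [-3.141, -0.001, 0.228]
contact_force: [0.1, -0.1, 0.9]
opening: 0.0509
grip_force: 0.0
```

Request:
{"fn": "arm_command", "kwargs": {"xyz": [[0, 0, 0], [0, 0, 0], [0, 0, 0], [0, 0, 0], [0, 0, 0], [0, 0, 0]], "spin": [0, 0, 0, 0, 0, 0], "jaw": -1, "squeeze": 10}}

```text
time: 10.8
tool_pos: [0.5069, 0.2972, 0.1901]
tool_rot: [3.142, -0.0, 0.228]
contact_force: [0.3, 0.0, 1.8]
opening: 0.0204
grip_force: 10.0
```

Request:
{"fn": "arm_command", "kwargs": {"xyz": [[-3.5, -0.8, 0], [-3.5, -0.8, 0], [-3.5, -0.8, 0], [-3.5, -0.8, 0], [-3.5, -0.8, 0], [0, 0, 0], [0, 0, 4], [0, 0, 10], [0, 0, 20], [0, 0, 30], [0, 0, 30], [0, 0, 30], [0, 0, 26], [0, 0, 0]], "spin": [0, 0, 0, 0, 0, 0, 0, 0, 0, 0, 0, 0, 0, 0]}}

```text
time: 12.2
tool_pos: [0.49, 0.2935, 0.3445]
tool_rot: [-3.14, -0.008, 0.228]
contact_force: [0.0, 0.4, -0.4]
opening: 0.0203
grip_force: 10.0
```

```bash
python3 - <<'E'
from h import *
c=snap('wrist','w6'); o=observe(); print(o['tool_pos'],o['tool_rot'],o['opening'])
E
```

```text
[0.48955756 0.29327734 0.34220993] [-3.14092574 -0.0040724   0.22767121] 0.020121740820291566
```

View pics/w6.png

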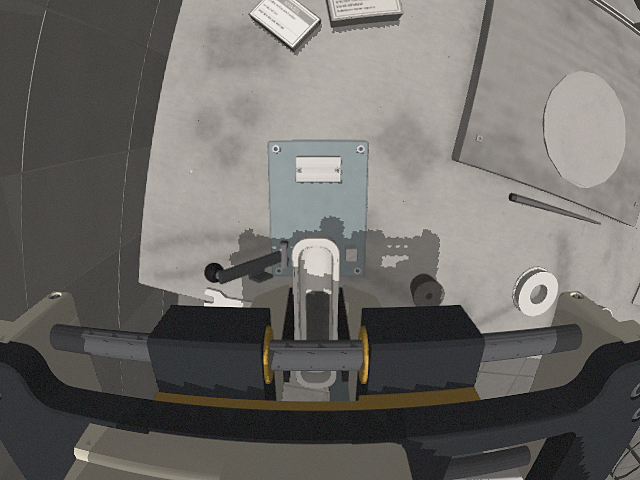

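The boat is held between the fingers at (316,310), clear of the cradle. Next I carry it to the trough.

Request:
{"fn": "arm_command", "kwargs": {"xyz": [[2.6, -39.2, 0], [2.6, -39.2, 0], [2.6, -39.2, 0], [2.6, -39.2, 0], [2.6, -39.2, 0], [2.6, -39.2, 0], [2.6, -39.2, 0], [2.6, -39.2, 0], [2.6, -39.2, 0], [2.6, -39.2, 0], [2.6, -39.2, 0], [2.6, -39.2, 0], [2.6, -39.2, 0], [2.6, -39.2, 0], [2.6, -39.2, 0], [2.6, -39.2, 0], [2.6, -39.2, 0], [2.6, -39.2, 0], [2.8, -39.2, 0], [0, 0, 0]], "spin": [6, 6, 6, 6, 6, 6, 6, 6, 6, 6, 6, 6, 6, 4.1, 4, 0, 0, 0, 0, 0]}}

```text
time: 14.25
tool_pos: [0.5376, -0.4561, 0.3371]
tool_rot: [-3.139, -0.001, 1.726]
contact_force: [-1.2, 1.2, -0.4]
opening: 0.0202
grip_force: 10.0
```

```bash
python3 - <<'E'
from h import *
c=snap('wrist','w7');P=wpts(c); o=observe(); print(o['tool_pos'],o['tool_rot'],o['opening'],np.degrees(o['tool_rot'][2]))
m=(abs(P[...,2]-.018)<.003)&(abs(P[...,0]-.54)<.05)&(abs(P[...,1]+.457)<.08)
print(m.sum(),cv2.minAreaRect((P[m][:,:2]*1000).astype(np.float32)))
E
```

```text
[ 0.53801199 -0.45373753  0.33725178] [-3.13965659e+00 -2.68088281e-03  1.72729654e+00] 0.0199857191350695 98.96680189084508
1508 ((539.7171020507812, -455.466064453125), (47.94344711303711, 109.32391357421875), 8.808969497680664)
```

View pics/w7.png

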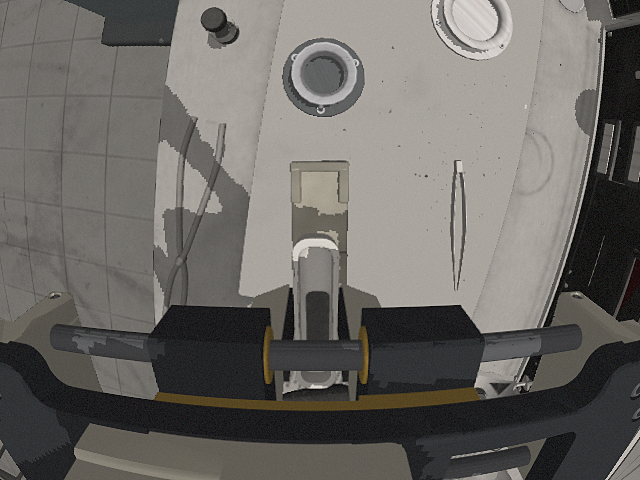

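The boat is aligned over the trough (far end of the trough at (320,185)).

Request:
{"fn": "arm_command", "kwargs": {"xyz": [[0, 0, -20], [0, 0, -25], [0, 0, -25], [0, 0, -25], [0, 0, -20], [0, 0, -5], [0, 0, 0], [0, 0, 0], [0, 0, 0]], "spin": [0, 0, 0, 0, 0, 0, 0, 0, 0]}}

```text
time: 15.2
tool_pos: [0.5393, -0.4516, 0.2215]
tool_rot: [3.14, 0.002, 1.731]
contact_force: [0.5, -0.1, 0.5]
opening: 0.0202
grip_force: 10.0
```

Request:
{"fn": "arm_command", "kwargs": {"xyz": [[0, 0, -10], [0, 0, -8], [0, 0, -5], [0, 0, -3], [0, 0, -1], [0, 0, 0], [0, 0, 0]], "spin": [0, 0, 0, 0, 0, 0, 0]}}

```text
time: 15.9
tool_pos: [0.5388, -0.4515, 0.1936]
tool_rot: [-3.141, -0.0, 1.73]
contact_force: [-2.4, 2.7, 5.5]
opening: 0.0201
grip_force: 10.0
```

Request:
{"fn": "arm_command", "kwargs": {"xyz": [[0, 0, 0], [0, 0, 0], [0, 0, 0], [0, 0, 5], [0, 0, 15], [0, 0, 30], [0, 0, 40], [0, 0, 40], [0, 0, 0], [0, 0, 0]], "spin": [0, 0, 0, 0, 0, 0, 0, 0, 0, 0], "jaw": 0.1}}

```text
time: 16.9
tool_pos: [0.539, -0.4516, 0.3255]
tool_rot: [3.139, 0.003, 1.73]
contact_force: [-0.5, -0.6, -0.6]
opening: 0.0504
grip_force: 0.0
```

```bash
python3 - <<'E'
from h import *
c=snap('side','s8');P=pts(c); o=observe(); print(o['tool_pos'],o['opening'],np.degrees(o['tool_rot']))
m=(abs(P[...,0]-.54)<.07)&(abs(P[...,1]+.457)<.08)&(P[...,2]>.020)&(P[...,2]<.035)
Q=P[m];print(m.sum(),cv2.minAreaRect((Q[:,:2]*1000).astype(np.float32)),np.percentile(Q[:,2],[5,50,95]))
cv2.imwrite('pics/s8c.png',cv2.resize(c['img'][330:430,350:470],(720,600),interpolation=cv2.INTER_CUBIC)[:,:,::-1])
E
```

```text
[ 0.53878898 -0.45140617  0.32346803] 0.05069547474189128 [1.79984111e+02 1.83359425e-02 9.91446856e+01]
273 ((539.3499145507812, -456.7137756347656), (22.512710571289062, 81.71656799316406), 9.8150634765625) [0.02041539 0.02255098 0.02457595]
```

View pics/s8c.png

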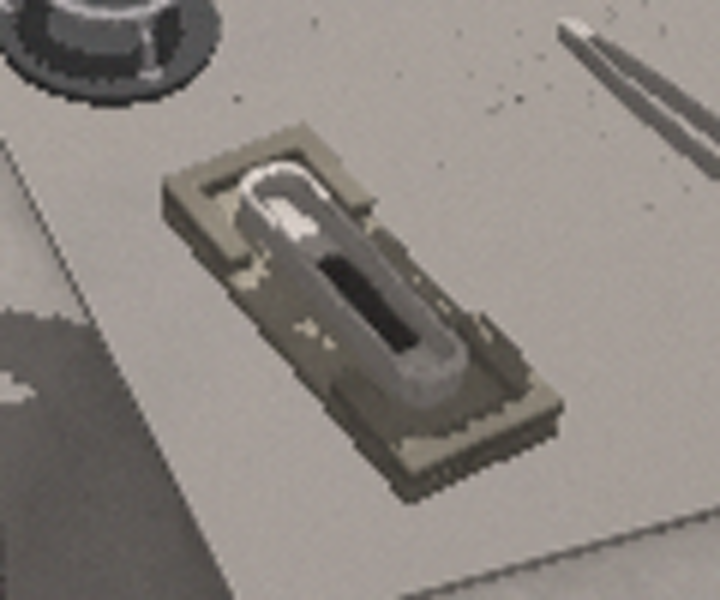

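The boat is seated in the trough. The vial is next.

Request:
{"fn": "arm_command", "kwargs": {"xyz": [[-20, 30, 0], [-20, 30, 0], [-20, 30, 0], [-20, 30, 0], [-22.3, 29, 0], [0, 0, -20], [0, 0, -30], [0, 0, -30], [0, 0, -20], [0, 0, -10], [0, 0, -6], [0, 0, -4], [0, 0, 0], [0, 0, 0]], "spin": [0, 0, 0, 0, 0, 0, 0, 0, 0, 0, 0, 0, 0, 0]}}

```text
time: 18.35
tool_pos: [0.4369, -0.3028, 0.2036]
tool_rot: [3.141, 0.001, 1.73]
contact_force: [-0.1, -0.1, -0.0]
opening: 0.0508
grip_force: 0.0
```

```bash
python3 - <<'E'
from h import *
P=np.r_[wpts(load('w1'))[:300].reshape(-1,3),pts(load('side0')).reshape(-1,3)]
m=(P[:,2]>.07)&(P[:,2]<.5)&(P[:,0]>.35)&(P[:,0]<.85)&(P[:,1]>-.5)&(P[:,1]<.2);Q=P[m]
for i in range(-10,4):
    k=(Q[:,1]>=i*.05)&(Q[:,1]<i*.05+.05)
    if k.any(): print(i*.05,np.round(Q[k,0].min(),3),np.round(np.percentile(Q[k,2],99),3))
o=observe();print(o['tool_pos'])
E
```

```text
-0.5 0.779 0.207
-0.45 0.779 0.218
-0.4 0.77 0.212
-0.35000000000000003 0.478 0.299
-0.30000000000000004 0.781 0.201
-0.25 0.453 0.384
-0.2 0.473 0.301
-0.15000000000000002 0.686 0.16
-0.1 0.683 0.246
-0.05 0.775 0.243
0.0 0.775 0.243
0.05 0.776 0.259
0.1 0.775 0.243
0.15000000000000002 0.775 0.246
[ 0.43686951 -0.30276276  0.20360965]
```

Request:
{"fn": "arm_command", "kwargs": {"xyz": [[0, 0, 0], [0, 0, 0], [0, 0, 0], [0, 0, 0], [0, 0, 0], [0, 0, 5], [0, 0, 20], [0, 0, 25], [0, 0, 20], [0, 0, 0]], "spin": [0, 0, 0, 0, 0, 0, 0, 0, 0, 0], "jaw": -1, "squeeze": 12}}

```text
time: 19.35
tool_pos: [0.4373, -0.3031, 0.2757]
tool_rot: [3.138, 0.004, 1.731]
contact_force: [-0.0, -0.5, -0.4]
opening: 0.0208
grip_force: 12.0
```

Request:
{"fn": "arm_command", "kwargs": {"xyz": [[21.3, 20, 0], [21.3, 20, 0], [21.3, 20, 0], [21.3, 20, 0], [21.2, 20, 0], [0, 0, 0], [0, 0, -10], [0, 0, -10], [0, 0, 0], [0, 0, 0], [0, 0, 0]], "spin": [0, 0, 0, 0, 0, 0, 0, 0, 0, 0, 0]}}

```text
time: 20.45
tool_pos: [0.5429, -0.2032, 0.2531]
tool_rot: [3.141, 0.0, 1.729]
contact_force: [0.3, -0.3, -0.7]
opening: 0.02
grip_force: 12.0
```

```bash
python3 - <<'E'
from h import *
c=snap('side','s9');w=snap('wrist','w9');P=pts(c); o=observe(); print(o['tool_pos'],o['opening'])
m=(abs(P[...,0]-.543)<.014)&(abs(P[...,1]+.203)<.02)&(P[...,2]>.055)&(P[...,2]<.075)
Q=P[m];print(m.sum(),*circ(Q) if len(Q) else '')
cv2.imwrite('pics/s9c.png',cv2.resize(c['img'][190:320,290:430],(646,600),interpolation=cv2.INTER_CUBIC)[:,:,::-1])
E
```

```text
[ 0.54301064 -0.20296734  0.25332999] 0.020448190998410175
82 82 [ 544.1 -204.6   28.7] bbox [ 544.3146  -205.65793] 64.1
```

View pics/s9c.png

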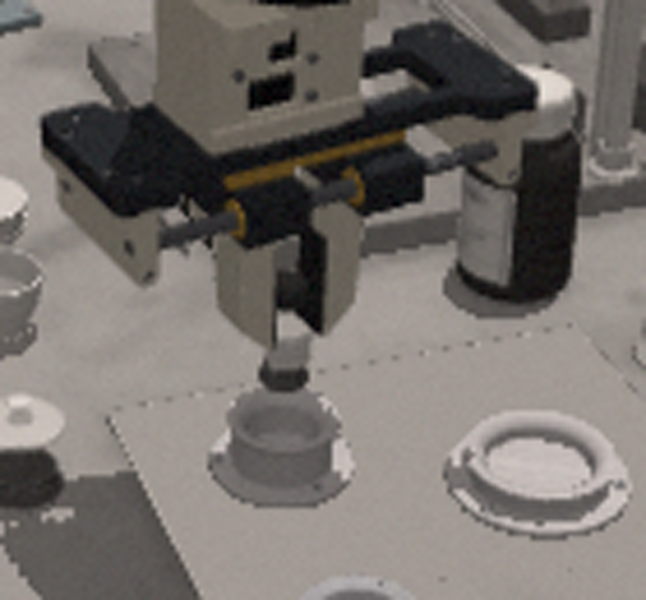

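The vial hangs upright above its nest (crop (285,350) over (283,430)). Lowering it now.

Request:
{"fn": "arm_command", "kwargs": {"xyz": [[0, 0, -8], [0, 0, -8], [0, 0, -8], [0, 0, -7], [0, 0, -5], [0, 0, -3], [0, 0, 0], [0, 0, 0]], "spin": [0, 0, 0, 0, 0, 0, 0, 0]}}

```text
time: 21.35
tool_pos: [0.5432, -0.2027, 0.2141]
tool_rot: [3.141, 0.0, 1.73]
contact_force: [0.3, -0.2, -0.2]
opening: 0.0203
grip_force: 12.0
```

Request:
{"fn": "arm_command", "kwargs": {"xyz": [[0, 0, 0], [0, 0, 0], [0, 0, 0], [0, 0, 0], [0, 0, 15], [0, 0, 30], [0, 0, 40], [0, 0, 0], [-22, 5, 0], [-22, 5, 0], [-22, 5, 0], [-22, 5, 0], [-21.5, 5, 0], [0, 0, 0], [0, 0, 0]], "spin": [0, 0, 0, 0, 0, 0, 0, 0, 0, 0, 0, 0, 0, 0, 0], "jaw": 0.3}}

```text
time: 22.85
tool_pos: [0.4339, -0.1778, 0.2992]
tool_rot: [3.141, 0.001, 1.73]
contact_force: [0.3, -0.7, 0.3]
opening: 0.0598
grip_force: 0.0
```

```bash
python3 - <<'E'
from h import *
c=snap('side','s10');P=pts(c); o=observe(); print(o['tool_pos'],o['opening'])
m=(abs(P[...,0]-.543)<.03)&(abs(P[...,1]+.203)<.03)&(P[...,2]>.054)&(P[...,2]<.066);print('vial',*circ(P[m]))
m=(abs(P[...,0]-.433)<.03)&(abs(P[...,1]+.178)<.03)&(P[...,2]>.034)&(P[...,2]<.0425);print('bottle',*circ(P[m]))
E
```

```text
[ 0.43430922 -0.17795245  0.29913499] 0.05977191503507282
vial 58 [ 542.9 -203.7   19.6] bbox [ 543.46545 -203.38431] 59.2
bottle 152 [ 433.3 -178.3   38.6] bbox [ 433.778   -177.62643] 35.8
```

Request:
{"fn": "arm_command", "kwargs": {"xyz": [[-0.5, 0.5, -20], [0, 0, -25], [0, 0, -25], [0, 0, -20], [0, 0, -10], [0, 0, -6], [0, 0, 0], [0, 0, 0]], "spin": [0, 0, 0, 0, 0, 0, 0, 0]}}

```text
time: 23.7
tool_pos: [0.4335, -0.1773, 0.1935]
tool_rot: [3.141, 0.001, 1.73]
contact_force: [0.1, -0.2, -0.0]
opening: 0.0599
grip_force: 0.0
```

Request:
{"fn": "arm_command", "kwargs": {"xyz": [[0, 0, 0], [0, 0, 0], [0, 0, 0], [0, 0, 0], [0, 0, 0], [0, 0, 5], [0, 0, 20], [0, 0, 30], [0, 0, 30], [0, 0, 25], [0, 0, 0], [0, 0, 0]], "spin": [0, 0, 0, 0, 0, 0, 0, 0, 0, 0, 0, 0], "jaw": -1, "squeeze": 14}}

```text
time: 24.9
tool_pos: [0.4329, -0.177, 0.3031]
tool_rot: [3.141, 0.001, 1.73]
contact_force: [-0.3, 0.1, -0.8]
opening: 0.0347
grip_force: 14.0
```

Request:
{"fn": "arm_command", "kwargs": {"xyz": [[30, -10.3, 0], [30, -10.3, 0], [30, -10.3, 0], [30, -10.3, 0], [30, -10.3, 0], [30, -10.3, 0], [31, -10, 0], [0, 0, -20], [0, 0, -20], [0, 0, -20], [0, 0, -10], [0, 0, 0], [0, 0, 0]], "spin": [0, 0, 0, 0, 0, 0, 0, 0, 0, 0, 0, 0, 0]}}

```text
time: 26.2
tool_pos: [0.6442, -0.249, 0.2329]
tool_rot: [-3.141, -0.0, 1.73]
contact_force: [1.0, 0.2, 0.7]
opening: 0.035
grip_force: 14.0
```

```bash
python3 - <<'E'
from h import *
c=snap('side','s11');P=pts(c); o=observe(); print(o['tool_pos'],o['opening'])
m=(abs(P[...,0]-.644)<.04)&(abs(P[...,1]+.249)<.04)&(P[...,2]>.034)&(P[...,2]<.05);print('body low',*circ(P[m]))
m=(abs(P[...,0]-.644)<.04)&(abs(P[...,1]+.249)<.04)&(P[...,2]>.0175)&(P[...,2]<.024);print('nest',*circ(P[m]))
E
```

```text
[ 0.64432408 -0.24903616  0.23368062] 0.03523522771133715
body low 83 [ 643.3 -251.2   35. ] bbox [ 642.9544  -254.95483] 46.0
nest 167 [ 644.2 -249.3   67.8] bbox [ 644.2875  -249.10852] 19.2
```

Aligned; lowering the bottle by 29 mm.

Request:
{"fn": "arm_command", "kwargs": {"xyz": [[0, 0, -8], [0, 0, -8], [0, 0, -7], [0, 0, -4], [0, 0, -2], [0, 0, 0], [0, 0, 0]], "spin": [0, 0, 0, 0, 0, 0, 0]}}

```text
time: 26.95
tool_pos: [0.6442, -0.249, 0.2041]
tool_rot: [3.141, 0.0, 1.73]
contact_force: [-0.2, 0.9, -0.4]
opening: 0.035
grip_force: 14.0
```

Request:
{"fn": "arm_command", "kwargs": {"xyz": [[0, 0, 0], [0, 0, 0], [0, 0, 0], [0, 0, 0], [0, 0, 15], [0, 0, 30], [0, 0, 40], [0, 0, 25], [-30, 32, 0], [-30, 32, 0], [-30, 32, 0], [-30, 32, 0], [-30, 32, 0], [-37, 36, 0], [0, 0, 0], [0, 0, 0]], "spin": [0, 0, 0, 0, 0, 0, 0, 0, 0, 0, 0, 0, 0, 0, 0, 0], "jaw": 0.45}}

```text
time: 28.55
tool_pos: [0.4582, -0.0535, 0.3154]
tool_rot: [3.139, 0.001, 1.732]
contact_force: [0.9, -0.5, -0.9]
opening: 0.0668
grip_force: 0.0
```

```bash
python3 - <<'E'
from h import *
c=snap('side','s12');P=pts(c); o=observe(); print(o['tool_pos'],o['opening'])
m=(abs(P[...,0]-.644)<.04)&(abs(P[...,1]+.249)<.04)&(P[...,2]>.043)&(P[...,2]<.052);print('lid',*circ(P[m]))
m=(abs(P[...,0]-.644)<.04)&(abs(P[...,1]+.249)<.04)&(P[...,2]>.053)&(P[...,2]<.08);print('knob',*circ(P[m]))
m=(abs(P[...,0]-.457)<.03)&(abs(P[...,1]+.0526)<.03)&(P[...,2]>.028)&(P[...,2]<.036);print('crucible',*circ(P[m]))
E
```

```text
[ 0.45897946 -0.0542429   0.3152992 ] 0.06649609034190421
lid 160 [ 643.5 -249.    41. ] bbox [ 644.23975 -249.52484] 45.8
knob 19 [ 644.2 -250.6   11.1] bbox [ 644.3406  -250.27052] 57.0
crucible 74 [459.2 -53.6  47.1] bbox [457.33978  -54.030758] 30.1
```

Request:
{"fn": "arm_command", "kwargs": {"xyz": [[-1.2, 1, -20], [0, 0, -25], [0, 0, -25], [0, 0, -20], [0, 0, -15], [0, 0, -10], [0, 0, 0], [0, 0, 0]], "spin": [0, 0, 0, 0, 0, 0, 0, 0]}}

```text
time: 29.4
tool_pos: [0.4577, -0.0535, 0.1993]
tool_rot: [3.141, 0.0, 1.73]
contact_force: [-0.1, -0.3, -0.2]
opening: 0.0663
grip_force: 0.0
```

Request:
{"fn": "arm_command", "kwargs": {"xyz": [[0, 0, 0], [0, 0, 0], [0, 0, 0], [0, 0, 0], [0, 0, 0], [0, 0, 5], [0, 0, 20], [0, 0, 30], [0, 0, 35], [0, 0, 0], [0, 0, 0]], "spin": [0, 0, 0, 0, 0, 0, 0, 0, 0, 0, 0], "jaw": -1, "squeeze": 12}}

```text
time: 30.5
tool_pos: [0.4569, -0.053, 0.2895]
tool_rot: [3.14, 0.001, 1.73]
contact_force: [-0.0, -1.2, -1.0]
opening: 0.0406
grip_force: 12.0
```

```bash
python3 - <<'E'
from h import *
c=snap('side','s13');snap('wrist','w13');P=pts(c); o=observe(); print(o['tool_pos'],o['opening'])
cv2.imwrite('pics/s13c.png',cv2.resize(c['img'][160:280,230:350],(600,600),interpolation=cv2.INTER_CUBIC)[:,:,::-1])
E
```

```text
[ 0.45654931 -0.05288989  0.28811022] 0.03997710338521154
```

View pics/s13c.png

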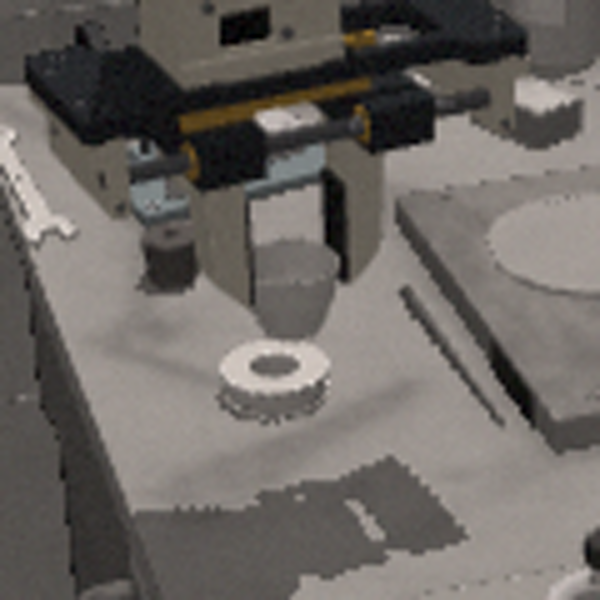

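The crucible is held upright at crop (292,285). Carrying it to the ring stand.

Request:
{"fn": "arm_command", "kwargs": {"xyz": [[6.7, -28, 0], [6.7, -28, 0], [6.7, -28, 0], [6.7, -28, 0], [6.7, -28, 0], [6.7, -28, 0], [6.7, -28, 0], [6.7, -28, 0], [6.7, -28, 0], [6.7, -27.5, 0], [0, 0, -15], [0, 0, -20], [0, 0, -10], [0, 0, 0], [0, 0, 0]], "spin": [0, 0, 0, 0, 0, 0, 0, 0, 0, 0, 0, 0, 0, 0, 0]}}

```text
time: 32.1
tool_pos: [0.5241, -0.3324, 0.2437]
tool_rot: [-3.141, -0.001, 1.731]
contact_force: [-0.2, 0.5, -0.8]
opening: 0.0404
grip_force: 12.0
```

```bash
python3 - <<'E'
from h import *
c=snap('side','s14');P=pts(c); o=observe(); print(o['tool_pos'],o['opening'])
D=(abs(P[...,0]-.524)<.04)&(abs(P[...,1]+.332)<.045)
for a,b in((.027,.033),(.044,.052),(.052,.060),(.060,.068),(.068,.08)):
    m=D&(P[...,2]>a)&(P[...,2]<b);print(a,*circ(P[m]))
cv2.imwrite('pics/s14c.png',cv2.resize(c['img'][240:360,310:430],(600,600),interpolation=cv2.INTER_CUBIC)[:,:,::-1])
E
```

```text
[ 0.52429881 -0.33251863  0.24438341] 0.04090591790988152
0.027 138 [ 524.6 -333.5   50.7] bbox [ 524.3887 -333.3094] 29.2
0.044 34 [ 524.4 -331.9   30.2] bbox [ 522.16205 -332.06378] 49.6
0.052 104 [ 522.4 -330.3   39.3] bbox [ 524.94305 -330.5169 ] 56.5
0.06 131 [ 524.1 -336.5   52. ] bbox [ 525.1992  -331.79956] 64.4
0.068 243 [ 524.4 -339.8   73.7] bbox [ 524.40686 -332.64722] 73.7
```

View pics/s14c.png

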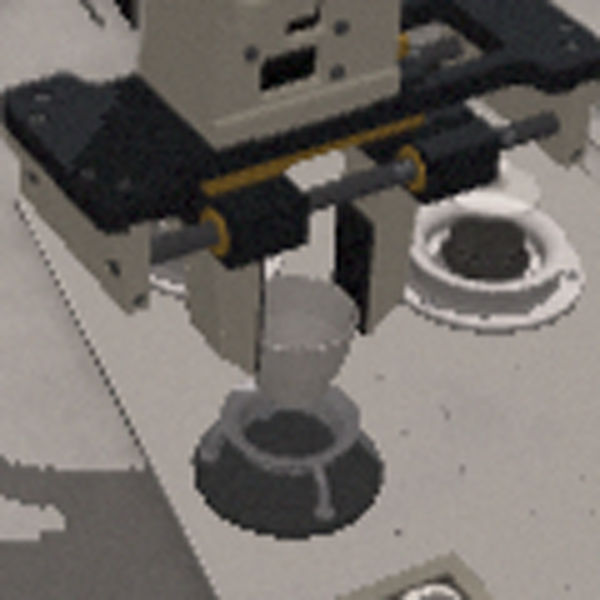

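The crucible hangs upright and centred over the ring (crop (310,340) over (292,430)). Lowering it.

Request:
{"fn": "arm_command", "kwargs": {"xyz": [[0, 0, -8], [0, 0, -8], [0, 0, -7], [0, 0, -5], [0, 0, -2.5], [0, 0, -1.5], [0, 0, 0], [0, 0, 0]], "spin": [0, 0, 0, 0, 0, 0, 0, 0]}}

```text
time: 32.95
tool_pos: [0.5241, -0.3326, 0.2122]
tool_rot: [3.141, 0.0, 1.73]
contact_force: [-0.2, -0.5, -0.3]
opening: 0.0406
grip_force: 12.0
```

Request:
{"fn": "arm_command", "kwargs": {"xyz": [[0, 0, -1], [0, 0, -0.7], [0, 0, 0], [0, 0, 0]], "spin": [0, 0, 0, 0]}}

```text
time: 33.35
tool_pos: [0.524, -0.3327, 0.2106]
tool_rot: [3.141, 0.001, 1.73]
contact_force: [-1.4, -0.3, 2.5]
opening: 0.0405
grip_force: 12.0
```

Request:
{"fn": "arm_command", "kwargs": {"xyz": [[0, 0, 0], [0, 0, 0], [0, 0, 0], [0, 0, 0], [0, 0, 10], [0, 0, 30], [0, 0, 40], [0, 0, 40], [-25, 25, 25], [-25, 25, 25], [-25, 25, 0], [-25, 25, 0], [0, 0, 0], [0, 0, 0]], "spin": [0, 0, 0, 0, 0, 0, 0, 0, -8, -8, -8, -8, -8, -8], "jaw": 0.5}}

```text
time: 34.75
tool_pos: [0.4233, -0.2316, 0.3816]
tool_rot: [3.14, -0.0, 0.887]
contact_force: [-0.6, -0.6, 0.2]
opening: 0.069
grip_force: 0.0
```

```bash
python3 - <<'E'
from h import *
o=observe(); print(o['tool_pos'],o['opening'])
c=snap('side','s15');w=snap('wrist','w15')
for P in(pts(c),wpts(w)):
  for n,x,y,R,a,b in(('boat',.54,-.457,.06,.0205,.03),('cruc',.5238,-.333,.03,.040,.048),('lid',.6438,-.249,.03,.044,.053),('knob',.6438,-.249,.03,.055,.065),('vial',.5432,-.203,.03,.056,.066)):
    m=(np.hypot(P[...,0]-x,P[...,1]-y)<R)&(P[...,2]>a)&(P[...,2]<b); Q=P[m]
    if len(Q)>5: print(n,*circ(Q),cv2.minAreaRect((Q[:,:2]*1000).astype(np.float32)) if n=='boat' else '')
cv2.imwrite('pics/s15c.png',cv2.resize(c['img'][250:430,310:470],(533,600),interpolation=cv2.INTER_CUBIC)[:,:,::-1])
E
```

```text
[ 0.42331782 -0.23164799  0.38159026] 0.06896647538875071
boat 254 [ 539.5 -457.1   82.4] bbox [ 539.1133  -456.85956] 22.7 ((539.5523071289062, -457.0920715332031), (22.06758689880371, 82.28863525390625), 9.07866382598877)
cruc 94 [ 523.5 -333.1   44.2] bbox [ 524.0541 -332.906 ] 42.1 
lid 151 [ 644.4 -250.6   37.3] bbox [ 644.42596 -250.12762] 46.0 
knob 15 [ 644.8 -250.    11.4] bbox [ 644.6591 -250.005 ] 56.7 
vial 49 [ 541.5 -202.2   20.7] bbox [ 542.3124  -201.95172] 59.2 
boat 191 [ 537.6 -439.8   50.3] bbox [ 536.6688  -438.25836] 23.8 ((536.3421630859375, -439.5160827636719), (21.333740234375, 48.46363067626953), 9.403485298156738)
cruc 346 [ 523.4 -332.    43.7] bbox [ 523.70575 -332.09454] 43.2 
lid 953 [ 643.4 -248.7   38.3] bbox [ 643.5155  -248.46323] 46.7 
knob 90 [ 643.3 -248.4   11. ] bbox [ 643.19275 -248.05333] 57.9 
vial 385 [ 543.  -202.1   19.1] bbox [ 542.6306  -202.01514] 60.4
```

View pics/s15c.png

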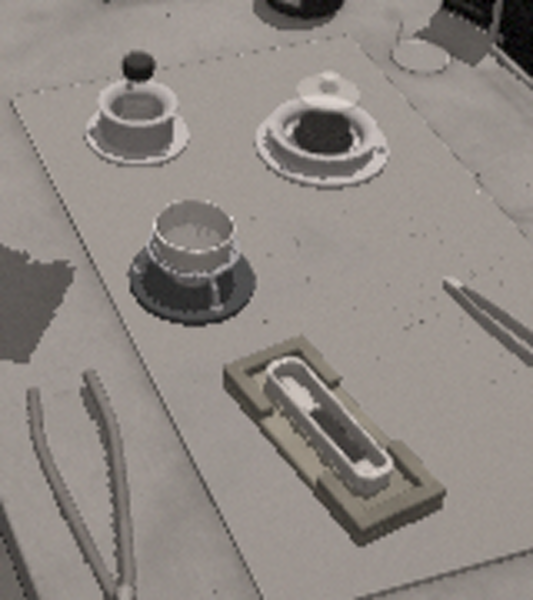

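All four vessels are seated, upright and centred, with tops at the expected heights: crucible rim 43 mm, lid knob 58 mm, vial cap 60 mm.

```bash
python3 -c "
from cell import *
print(hand_in())"
```

```text
the job is handed in; nothing more can be done
None
```

The job is handed in: the boat, crucible, weighing bottle and vial are each seated in their holders, upright and let go of, at about 35 s of the 147 s allowed, but hand-in gave no verdict.

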